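Show a nested pair of stacking cups to the studio camera

ROBOT

A 6-joint arm with a two-finger parallel gripper is mounted at the origin on the work surface. World frame = base frame: x ahead of the robot, y to its left, z up, the work surface at z = 0. Lengths are in m, angles in rad, forces in N, time in s.
With the tool pointing down it reaches from about 0.35 to 0.775 m from the base axis. Payload 5.5 kg.
Tool frame: the origin (TCP) lies midway between the tips of the shut fingers; the grasp point (between the pads) lies 19 mm behind it; x points along the fingers, y is the direction in which the jaws open and shut, and the axes are right-handed (so a half turn about x gives the same grasp; the last joint's range is limited). The gripper opens to 85 mm and grips with 20 to 120 N. Pads are 22 mm wide; open, the fingers measure 114 mm over their backs; the gripper's body (76 mm by 85 mm) begins 54 mm behind the grasp point. The pads swing forward as they close: fully open they stand 13 mm farther back than shut.
Start: joints at [-1.42, 0.313, 0.046, 1.304, 0, 1.431], TCP at [0.165, -0.551, 0.231] pointing down, gripper open.
Joint ranges: [-2.76, 2.76], [-0.86, 1.69], [-1.03, 1.26], [-2.2, 2.34], [-1.47, 1.5], [-3.14, 3.14]. Speed limits (rad/s): [2.57, 2.57, 3.14, 3.14, 3.14, 3.14].

INTERFACE

Orientations are given as a unit quaternion [w, x, y, z].
In Python, from workcell import env, optics, order, models gives the robot as it stands. The module is installed in compiled form; this text tells all that it offers.
- The arm moves only by the tool servo_tool, never from a script. Its argument "moves" is a list of rows, each a list of 5 numbers: the shift along the tool's x, y, z in cm, then the turn about the tool's x in rad, then the closure, from -1 (fully open) to 1 (shut). A call has exactly 10 rows; each row shifts and turns the commanded pose from where the row before left it, along the tool's axes as they then stand; what a row does not reach is not made up. A row lasts 1/8 s, in which the tool goes at most 62.5 mm and 10.7 degrees, less where a joint would pass 70% of its speed; a pose out of reach is approached as far as the arm can. A call is refused whole if a number of a shift passes 6.25 or a number of a turn 0.188, either way. A call with a gripper value outside its range is refused whole. The fingers move at their own pace and stop on an object; "grip_force" is the grip in N (left out, the last holds). Time passes only in rows, so rows that do not move let the fingers close, or fill a call up. It gives the time, the measured TCP pose, the force and the opening at its end, in the units of the state.
- env.get_state(): the state, without advancing time (a new reading comes with each control period).
- optics.read_camera(name): name is "side" or "top"; returns a dict with "pixels" (420x560x3 uint8, blue, green, red), "vertical_fov" (degrees; the focal length in pixels is half the picture's height over the tangent of half this angle, whatever the lens; pixels are square), "cx", "cy" (the principal point, pixels), "extrinsics" (4x4, takes a point from world to camera coordinates). Camera axes: x right, y up, looking along -z (the intrinsics and any distortion apply to the point x, -y, -z); pixel columns grow to the right and rows downward; lengths in m; the calibration is good to about 2 mm. A picture is of the moment at which its call begins. There is no depth.
- order.hand_in(): hands the job in, once; it reports no verdict.
Trained networks look in a picture, given as the dict that the camera call returned (one of the last four; its "shot" number tells which), for a name from the list of things; names that differ only in an ending like _2 or _b are one class to them, and where a whole thing is asked for, a point or a joint stands for the part that bears it (a point fixed in the world has none). Each returns a list of dicts, best first, with "conf" (0 to 1); they miss things now and then, are a little off and sometimes report something else, mostly with a low value. They report only what shows in the picture. A call takes as long as a camera call.
- models.outline_of(name, picture): "pixels" (420x560 bool, what is visible of it) and "location" ([column, row] in pixels, amid what is visible of it).
- models.pinpoint(name, picture): "location" ([column, row] in pixels: a listed point, or the origin of a listed thing).
The state is a dict: "clock": time; "joint_pos": joint angles; "qvel": joint speeds; "tau": joint torques, N m; "tcp_pos": TCP position; "orientation": TCP orientation; "wrist_force": force on the tool from outside, world axes, zero at the start; "ft_torque": the same for the moment, N m; "finger_gap": finger opening in m.
Only numpy, scipy, OpenCV 4.12 (cv2) and the standard library are available. Lean on these libraries where they do the work, as an engineer would, in place of code of your own. Each camera call takes 0.05 s, during which the arm holds its last target.

TASK

Every set of stacking cups gets a fit check on camera before it leaves the pottery studio: lower the blue cup upright into the white cup that stands on the banding wheel, let it go so that it sits fully home, then lift the two together and hold them in the air in front of the camera. Hold the pair upright and still 20 cm from the lens and centred on it, the white cup's rim level with the middle of the lens and its red flower turned to the lens with no finger on the flower. The program finishes while still holding the pair there; the other cups and things on the table stay where they are, and no cup is tipped over.

Things in the scene. Friction and masses are not known exactly. Their poses are not given: they have to be found in the camera images.
- white_cup: White ceramic stacking cup, red bands, on the wheel's middle: 58 mm high, rim 66 mm across, straight tapered wall 3 mm thick, foot 36 mm across and 10 mm high; inside floor 20 mm above the underside. Wall 45 mm across above the foot. Origin: centre of underside; z up; x out through the red flower. A same-shape cup fits inside with 1 to 2 mm play, foot on the inside floor: home, its origin is 20 mm above this one (pair 78 mm high). About 130 g.
- blue_cup: Blue ceramic stacking cup with white bands, upright on the table in one of three places, same shape as the white cup: 58 mm high, rim 66 mm across, straight tapered wall 3 mm thick, foot 36 mm across and 10 mm high; inside floor 20 mm above the underside. About 130 g. Origin: centre of the underside; z up. Its yaw does not matter.
- flower: Raised red flower with a yellow centre, 21 mm across, standing about 3 mm proud of the white cup's wall; fixed to the cup. Origin: its centre, 25 mm out from the cup's axis along the cup's x and 30 mm above the cup's underside.
- wheel: Banding wheel (potter's turntable), fixed to the table: grey cast foot 130 mm across, aluminium head 176 mm across that turns stiffly about the upright axis, its top 60 mm above the table. Origin: on the axis at table level.
- lens (a point): Middle of the front glass of the black camera on the photo stand; its height (240 to 290 mm) differs from start to start and stays put. The barrel, 62 mm across, looks level along this point's -x; z is up. The pair belongs 200 mm along -x from here, with the white cup's x pointing the same way as this point's x.
- photo_stand: Base board of the photo stand, fixed to the table, 200 (x) by 170 (y) by 18 mm, with an aluminium column 420 mm high at its back; the camera above it looks along this body's -x. Origin: centre of the underside.
- green_cup: Green stacking cup, a bystander: 58 mm high, rim 66 mm across, straight tapered wall 3 mm thick, foot 36 mm across and 10 mm high; inside floor 20 mm above the underside.  Origin: centre of the underside.
- clay_cup: Terracotta brown stacking cup, a bystander: 58 mm high, rim 66 mm across, straight tapered wall 3 mm thick, foot 36 mm across and 10 mm high; inside floor 20 mm above the underside.  Origin: centre of the underside.
- brush_glass: Glass tumbler with four paint brushes standing in it, 76 mm across, 200 mm high with the brushes, a bystander. Origin: centre of the underside.
- glaze_jar_a: White glaze jar with a blue cap, 60 mm across, 75 mm high, a bystander. Origin: centre of the underside.
- glaze_jar_b: White glaze jar with an orange cap, 60 mm across, 75 mm high, a bystander. Origin: centre of the underside.
- glaze_brush: Flat glaze brush with a wooden handle, lying between the robot and the wheel, 160 mm long, 42 mm wide, 20 mm high, a bystander. Origin: centre of the underside.

How it is judged:
By the outcome, as a careful person would: the job done as asked, in the order asked, and still so for the second after the job is handed in, while the arm keeps its last pose, push and grip.
It also fails if it takes over 64 s, if anything falls off the work surface, if the arm or the gripper's body presses on something with over 40 N, if the wrist force passes 120 N, or if a joint passes its speed limit or range.

## Working session

There is one attempt and no reset: what is moved stays moved. The work goes in short steps, Python scripts to look and compute and a tool call to move; the robot and the scene stay as the last step left them, time stands still between calls to the robot, and variables do not carry over. Pictures are saved under pics/ and viewed, and the job is handed in when it is done.

Besides the shell and the picture viewer there is one more tool, called as name(argument=value, ...) on one line, values as JSON. servo_tool: Moves the arm, as the interface text tells. Its arguments: {"type":"object","properties":{"moves":{"type":"array"},"grip_force":{"type":"number"}},"required":["moves"]}

```bash
mkdir -p pics
cat > h.py <<'E'
import numpy as np, cv2
from workcell import env, optics, order, models
def shot(cam,fn=None):
    p=optics.read_camera(cam)
    if fn: cv2.imwrite('pics/'+fn,p['pixels'])
    return p
E
python3 - <<'E'
from h import *
s=env.get_state()
for k,v in s.items(): print(k,np.round(v,4))
for c in ['side','top']:
    p=shot(c,c+'0.png'); print({k:v for k,v in p.items() if k!='pixels'})
E
```

```text
clock 0.0
joint_pos [-1.4196  0.314   0.045   1.3036  0.      1.4312]
qvel [ 0.0014  0.0011  0.0014  0.0017 -0.0002 -0.0014]
tau [-1.20000e-03 -4.80618e+01  2.98536e+01  1.89000e-02 -0.00000e+00
  0.00000e+00]
tcp_pos [ 0.1648 -0.5503  0.2304]
orientation [-0.1018 -0.6996 -0.1031  0.6996]
wrist_force [-0.3266 -0.4471  0.7026]
ft_torque [-0.0044 -0.0346 -0.0336]
finger_gap 0.0852
{'vertical_fov': 46.26761239348993, 'cx': 280.84086589531626, 'cy': 207.2374286463261, 'extrinsics': array([[-0.98780695, -0.1555499 , -0.00645416,  0.5882946 ],
       [ 0.11361837, -0.74862645,  0.65318398, -0.0790957 ],
       [-0.10643446,  0.64448636,  0.75717174, -1.73069595],
       [ 0.        ,  0.        ,  0.        ,  1.        ]]), 'shot': 1}
{'vertical_fov': 56.88597112225691, 'cx': 281.79788890758266, 'cy': 208.21137550644855, 'extrinsics': array([[ 0.00489602, -0.99998682, -0.00154466,  0.10997729],
       [ 0.99750348,  0.00477503,  0.07045566, -0.57417668],
       [-0.07044736, -0.00188576,  0.99751372, -1.33999455],
       [ 0.        ,  0.        ,  0.        ,  1.        ]]), 'shot': 2}
```

View pics/side0.png

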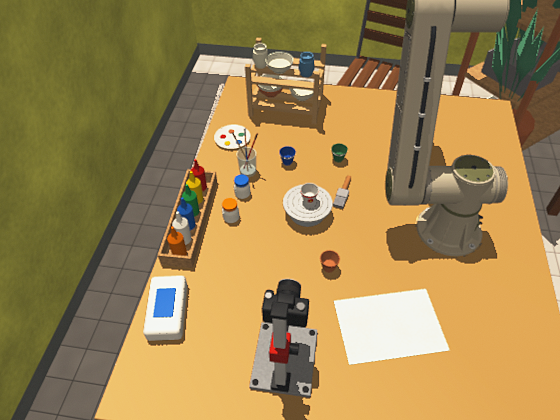

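View pics/top0.png

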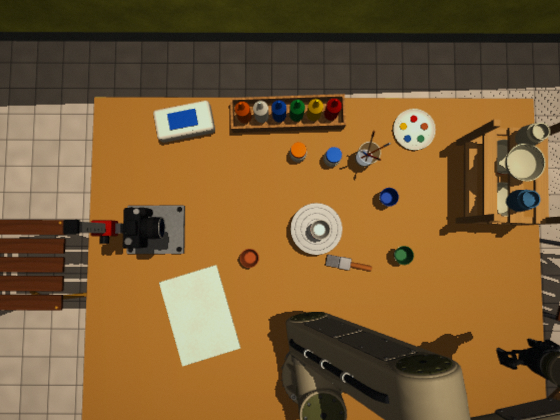

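```bash
cat >> h.py <<'E'
def K(p):
    h=p['pixels'].shape[0]; f=h/2/np.tan(np.radians(p['vertical_fov'])/2)
    return f,p['cx'],p['cy']
def proj(p,X):
    X=np.atleast_2d(X); E=p['extrinsics']; c=X@E[:3,:3].T+E[:3,3]; f,cx,cy=K(p)
    return np.c_[cx+f*c[:,0]/-c[:,2], cy+f*(-c[:,1])/-c[:,2]]
def ray(p,uv):
    f,cx,cy=K(p); R=p['extrinsics'][:3,:3]; t=p['extrinsics'][:3,3]
    d=R.T@np.array([(uv[0]-cx)/f,-(uv[1]-cy)/f,-1.]); return -R.T@t, d/np.linalg.norm(d)
def onz(p,uv,z):
    o,d=ray(p,uv); return o+d*(z-o[2])/d[2]
def tri(p,u,q,v):
    A=np.zeros((3,3));b=np.zeros(3); rs=[ray(p,u),ray(q,v)]
    for o,d in rs:
        M=np.eye(3)-np.outer(d,d);A+=M;b+=M@o
    X=np.linalg.solve(A,b); return X,[np.linalg.norm((np.eye(3)-np.outer(d,d))@(X-o)) for o,d in rs]
E
python3 - <<'E'
from h import *
S=shot('side');T=shot('top')
z0={'blue_cup':0,'green_cup':0,'clay_cup':0,'white_cup':.06,'wheel':0,'photo_stand':0,'brush_glass':0,'glaze_jar_a':0,'glaze_brush':0}
for n in ['lens','flower']+list(z0):
    a=models.pinpoint(n,S);b=models.pinpoint(n,T)
    print(n,[(np.round(x['location'],1),round(x['conf'],2)) for x in a[:2]],[(np.round(x['location'],1),round(x['conf'],2)) for x in b[:2]])
    if a and b:
        X,e=tri(S,a[0]['location'],T,b[0]['location']); print('   tri',X.round(4),np.round(e,4))
    if n in z0:
        for p,r in((S,a),(T,b)):
            if r: print('   z0',onz(p,r[0]['location'],z0[n]).round(4))
for p,n in((S,'s'),(T,'t')):
    for nm in('white_cup','photo_stand','blue_cup'):
        u=models.pinpoint(nm,p)
        if not u: continue
        u=np.array(u[0]['location']).astype(int);x0=max(u[0]-40,0);y0=max(u[1]-40,0)
        cv2.imwrite(f'pics/{n}_{nm}.png',cv2.resize(p['pixels'][y0:y0+80,x0:x0+80],None,fx=5,fy=5,interpolation=cv2.INTER_CUBIC)); print(n,nm,x0,y0)
E
python3 -c "
import cv2,numpy as np
r=[np.hstack([cv2.imread(f'pics/{n}_{m}.png') for m in('white_cup','blue_cup')]) for n in 'st']
cv2.imwrite('pics/m.png',cv2.resize(np.vstack(r),(600,600)))"
```

```text
lens [(array([291.9, 288.2]), 0.74)] [(array([164.8, 228.9]), 0.91), (array([365.3, 157.3]), 0.75)]
   tri [0.4939 0.4581 0.229 ] [0.0019 0.0019]
flower [(array([286.5, 161.3]), 0.74), (array([239.8, 191.9]), 0.73)] []
blue_cup [(array([286.5, 161.5]), 0.69)] [(array([387.8, 197.6]), 0.54), (array([347. , 268.5]), 0.32)]
   tri [ 0.6154 -0.2683 -0.0116] [0.0006 0.0006]
   z0 [ 0.6131 -0.2564  0.    ]
   z0 [ 0.6148 -0.2651  0.    ]
green_cup [(array([337.2, 159.9]), 0.61)] [(array([402.1, 253.5]), 0.68)]
   tri [ 0.415  -0.3199 -0.023 ] [0.0008 0.0008]
   z0 [ 0.414  -0.2956  0.    ]
   z0 [ 0.4168 -0.3127  0.    ]
clay_cup [(array([328.8, 267.7]), 0.89)] [(array([251.7, 257.6]), 0.79)]
   tri [ 0.3995  0.2187 -0.006 ] [0. 0.]
   z0 [0.3995 0.2228 0.    ]
   z0 [0.3998 0.2182 0.    ]
white_cup [(array([308.9, 202.8]), 0.79)] [(array([315.7, 230.1]), 0.75)]
   tri [ 0.496  -0.0031  0.0554] [0.001 0.001]
   z0 [0.4946 0.0008 0.06  ]
   z0 [ 0.497  -0.0027  0.06  ]
wheel [(array([307.3, 215.7]), 0.84)] [(array([315.5, 225.2]), 0.65), (array([319. , 231.5]), 0.34)]
   tri [ 0.5073 -0.009
[... 311 characters left out ...]
] [(array([363.3, 159.4]), 0.76)]
   tri [ 0.751  -0.1789  0.0012] [0.001 0.001]
   z0 [ 0.7502 -0.1799  0.    ]
   z0 [ 0.7522 -0.1791  0.    ]
glaze_jar_a [(array([229.2, 218.7]), 0.65), (array([241.7, 192.8]), 0.56)] [(array([300.1, 154.8]), 0.74), (array([328.7, 159.4]), 0.63)]
   tri [ 0.7767  0.047  -0.0254] [0.0033 0.0033]
   z0 [0.7733 0.0668 0.    ]
   z0 [0.7679 0.0479 0.    ]
glaze_brush [(array([342.5, 192. ]), 0.64)] [(array([346.9, 264.6]), 0.97)]
   tri [ 0.379  -0.1159  0.0096] [0.0013 0.0013]
   z0 [ 0.3801 -0.1246  0.    ]
   z0 [ 0.377  -0.1176  0.    ]
s white_cup 268 162
s photo_stand 240 319
s blue_cup 246 121
t white_cup 275 190
t photo_stand 116 187
t blue_cup 347 157
```

View pics/m.png

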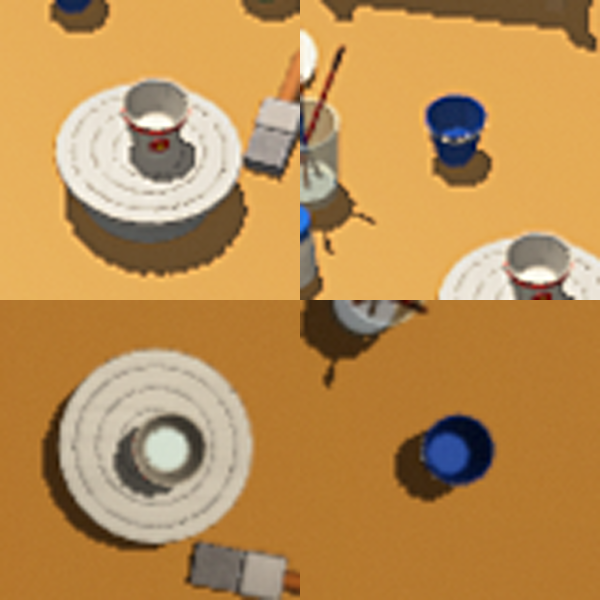

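```bash
cat > cam.py <<'E'
from h import *
S=shot('side');T=shot('top')
for p in(S,T):
    R=p['extrinsics'];print('cam at',(-R[:3,:3].T@R[:3,3]).round(3))
def sil(p,prof,x,y,z):
    t=np.linspace(0,2*np.pi,60)
    P=np.concatenate([np.c_[x+r*np.cos(t),y+r*np.sin(t),0*t+z+h] for h,r in prof])
    u=proj(p,P); m=np.zeros(p['pixels'].shape[:2],np.uint8); big=cv2.convexHull(((u+.5)*16-8).astype(np.int32))
    cv2.fillConvexPoly(m,big,1,shift=4); return m>0
cup=[(0,.018),(.010,.018),(.010,.0225),(.058,.033)]
from scipy.optimize import minimize
for n,z,g in(('blue_cup',0,(.614,-.262)),('white_cup',.06,(.496,-.002))):
    for p,c in((S,'s'),(T,'t')):
        o=models.outline_of(n,p)
        if not o: print(n,c,'none');continue
        m=o[0]['pixels']; cen=np.argwhere(m).mean(0)
        def f(xy):
            s=sil(p,cup,xy[0],xy[1],z); return np.logical_xor(s,m).sum()
        best=min(((f((g[0]+a*.001,g[1]+b*.001)),g[0]+a*.001,g[1]+b*.001) for a in range(-20,21) for b in range(-20,21)))
        allb=[(g[0]+a*.001,g[1]+b*.001) for a in range(-20,21) for b in range(-20,21) if f((g[0]+a*.001,g[1]+b*.001))<=best[0]+2]
        print(n,c,o[0]['conf'],m.sum(),best,np.mean(allb,0))
for i in range(3):
    S=shot('side');T=shot('top')
    a=models.pinpoint('lens',S);b=models.pinpoint('lens',T)
    for u in a[:1]:
        for v in b[:1]: print(u,v,tri(S,u['location'],T,v['location']))
    print(models.pinpoint('flower',S),models.pinpoint('flower',T))
A=cv2.resize(S['pixels'][265:400,235:335],None,fx=4,fy=4,interpolation=cv2.INTER_CUBIC)
B=cv2.resize(T['pixels'][190:260,90:190],None,fx=4,fy=4,interpolation=cv2.INTER_CUBIC)
C=np.zeros((540,800,3),np.uint8);C[:540,:400]=A;C[:280,400:]=B
D=cv2.resize(S['pixels'][175:225,285:335],None,fx=5,fy=5,interpolation=cv2.INTER_CUBIC);C[285:535,400:650]=D
cv2.imwrite('pics/lens.png',C)
E
python3 cam.py
```

```text
cam at [0.406 1.148 1.366]
cam at [0.478 0.11  1.377]
blue_cup s none
blue_cup t 0.77 311 (np.int64(19), 0.612, -0.251) [ 0.6125 -0.251 ]
white_cup s 0.5 292 (np.int64(50), 0.497, -0.009000000000000001) [ 0.49821429 -0.01042857]
white_cup t 0.7 337 (np.int64(18), 0.5, -0.013) [ 0.5   -0.012]
[{'location': [231.7, 216.4], 'conf': 0.35}, {'location': [306.5, 201.3], 'conf': 0.32}] []
{'location': [290.4, 286.7], 'conf': 0.91} {'location': [159.5, 229.8], 'conf': 0.69} (array([0.49386854, 0.46717069, 0.25060635]), [np.float64(0.0010310256427483173), np.float64(0.0010310256427483171)])
[] [{'location': [318.7, 231.0], 'conf': 0.62}]
{'location': [291.2, 288.5], 'conf': 0.97} {'location': [163.2, 229.3], 'conf': 0.59} (array([0.49400004, 0.46172019, 0.23305892]), [np.float64(0.0006012215312679185), np.float64(0.0006012215312679013)])
[] []
```

View pics/lens.png

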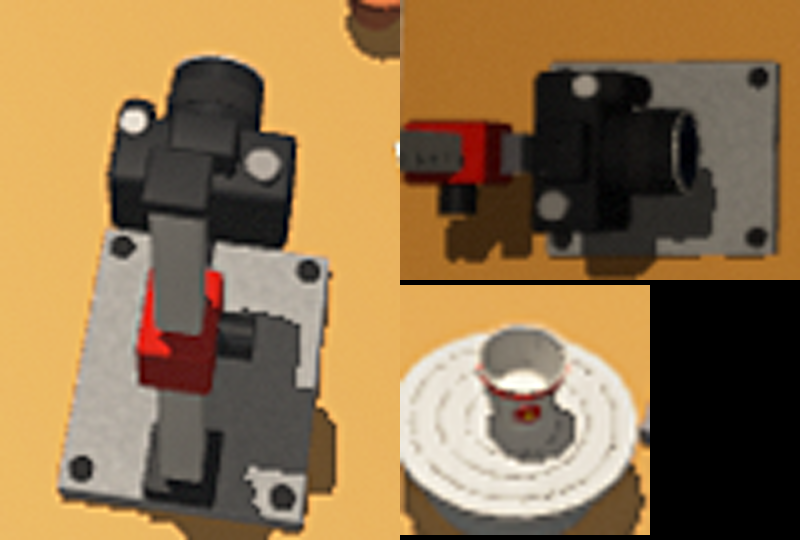

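```bash
cat > cam2.py <<'E'
from h import *
S=shot('side');T=shot('top')
print('wheel centre T',onz(T,(316.6,229.1),.06))
L=[]
for i in range(4):
    a=models.pinpoint('lens',S);b=models.pinpoint('lens',T);L.append((a[0]['location'] if a else None,b[0]['location'] if b else None))
print(L)
t=np.linspace(0,2*np.pi,200)
def ov(p,x0,y0,w,h,k,curves):
    im=cv2.resize(p['pixels'][y0:y0+h,x0:x0+w],None,fx=k,fy=k,interpolation=cv2.INTER_CUBIC)
    for P in curves:
        u=(proj(p,P)-[x0,y0]+.5)*k-.5
        cv2.polylines(im,[np.round(u).astype(np.int32)],False,(0,255,0),1)
    return im
def ring(x,y,z,r): return np.c_[x+r*np.cos(t),y+r*np.sin(t),z+0*t]
def cupc(x,y,z): return [ring(x,y,z+h,r) for h,r in((0,.018),(.01,.0225),(.058,.033))]
wx,wy=.499,-.011
bx,by=.6125,-.251
lx,ly,lz=.494,.462,.24
lens=np.c_[lx+.031*np.cos(t),ly+0*t,lz+.031*np.sin(t)]
W=cupc(wx,wy,.06)+[ring(wx,wy,.06,.088)]
C=np.zeros((560,800,3),np.uint8)
def put(im,x,y): C[y:y+im.shape[0],x:x+im.shape[1]]=im
put(ov(S,280,170,66,66,4,W),0,0)
put(ov(T,285,196,66,66,4,W),0,280)
put(ov(S,255,130,66,66,4,cupc(bx,by,0)),268,0)
put(ov(T,355,165,66,66,4,cupc(bx,by,0)),268,280)
put(ov(S,258,270,66,66,4,[lens]),536,0)
put(ov(T,130,195,66,66,4,[lens]),536,280)
cv2.imwrite('pics/ov.png',C)
E
python3 cam2.py
```

```text
wheel centre T [ 0.50035379 -0.00574431  0.06      ]
[([289.7, 286.5], [160.6, 228.9]), ([289.7, 286.5], [160.6, 228.9]), ([289.7, 286.5], [160.6, 228.9]), ([289.7, 286.5], [160.6, 228.9])]
```

View pics/ov.png

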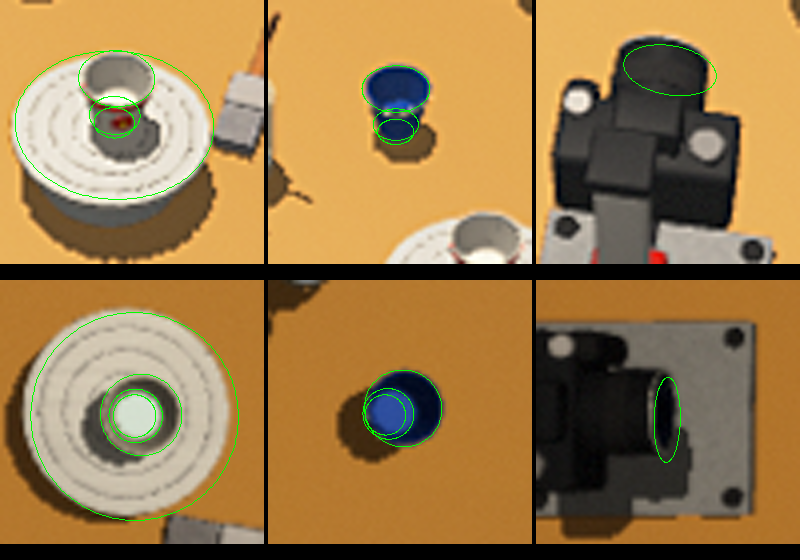

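```bash
cat > cam3.py <<'E'
exec(open('cam2.py').read().split("wx,wy=")[0].replace("L=[]","L=[]").replace("range(4)","range(1)"))
import sys
lx,ly,lz=map(float,sys.argv[1:4])
lens=np.c_[lx+.031*np.cos(t),ly+0*t,lz+.031*np.sin(t)]
def br(p): q=dict(p);q['pixels']=np.clip(255*(p['pixels']/255.)**.5,0,255).astype(np.uint8);return q
C=np.zeros((600,800,3),np.uint8)
a=ov(br(S),265,272,40,30,10,[]);C[:300,:400]=a
a=ov(br(S),265,272,40,30,10,[lens]);C[:300,400:]=a
a=ov(br(T),142,212,40,30,10,[]);C[300:,:400]=a
a=ov(br(T),142,212,40,30,10,[lens]);C[300:,400:]=a
cv2.imwrite('pics/'+sys.argv[4],C)
E
python3 cam3.py .499 .463 .25 l1.png
```

```text
wheel centre T [ 0.50035379 -0.00574431  0.06      ]
[([289.7, 287.1], [161.4, 228.7])]
```

View pics/l1.png

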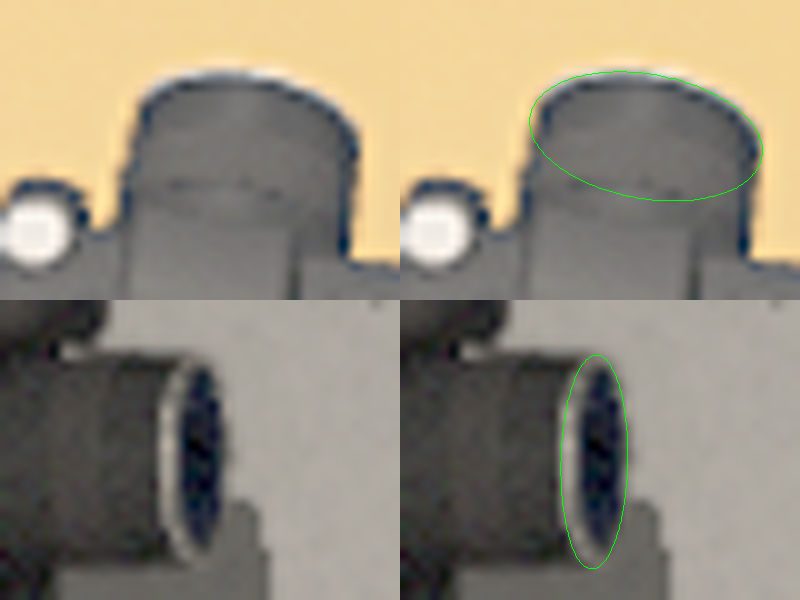

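Run:
```python
from h import *
from scipy.spatial.transform import Rotation as Ro
T=shot('top');S=shot('side')
q=env.get_state()['orientation'];R=Ro.from_quat([q[1],q[2],q[3],q[0]]).as_matrix();print(R.round(4),'\n jaw yaw',np.degrees(np.arctan2(R[1,1],R[0,1])))
for uv in((310.2,199.9),(310.6,200.4),(306.5,201.3)):
    X=onz(S,uv,.09)-[.499,-.011,0]; print('flower rel',X.round(4),np.degrees(np.arctan2(X[1],X[0])))
a=onz(T,(184.75,205.5),.018);b=onz(T,(184.25,254),.018);c=onz(T,(128,205.3),.018)
print(a,b,c,np.degrees(np.arctan2((a-b)[1],(a-b)[0])))
for az in (70,80,90,100,110,120):
    print(az,proj(S,[.499+.027*np.cos(np.radians(az)),-.011+.027*np.sin(np.radians(az)),.09]), proj(S,[.499,-.011,.06]))
cv2.imwrite('pics/fl.png',cv2.resize(S['pixels'][180:215,290:330],None,fx=14,fy=14,interpolation=cv2.INTER_NEAREST))
```

```text
[[ 0.000e+00  2.867e-01 -9.580e-01]
 [-1.000e-04 -9.580e-01 -2.867e-01]
 [-1.000e+00  1.000e-04  0.000e+00]] 
 jaw yaw -73.33989658256382
flower rel [-0.0093  0.0242  0.09  ] 110.98751793316866
flower rel [-0.0109  0.0263  0.09  ] 112.56282312893583
flower rel [0.0026 0.0325 0.09  ] 85.38179749154268
[0.58173037 0.45421283 0.018     ] [0.41210823 0.45213369 0.018     ] [0.58148205 0.65400018 0.018     ] 0.7022659798094087
70 [[304.86238744 199.55756373]] [[308.07296838 200.19000698]]
80 [[306.11941857 199.96338297]] [[308.07296838 200.19000698]]
90 [[307.44723666 200.20217712]] [[308.07296838 200.19000698]]
100 [[308.80436807 200.26624858]] [[308.07296838 200.19000698]]
110 [[310.14832272 200.15351941]] [[308.07296838 200.19000698]]
120 [[311.43704013 199.86761084]] [[308.07296838 200.19000698]]
```

View pics/fl.png

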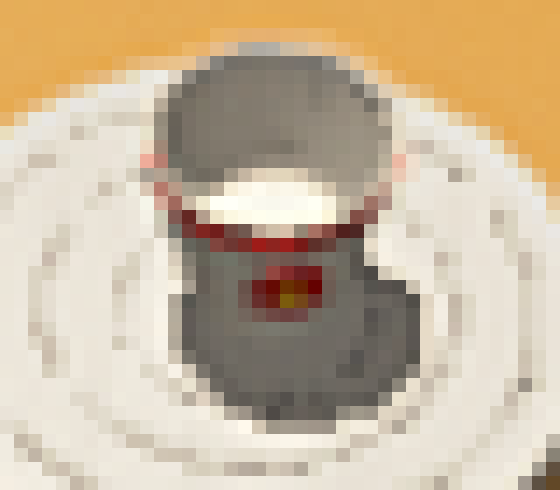

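servo_tool(moves=[[0,0,0,-0.1875,-1],[0,0,0,-0.1875,-1],[0,0,0,-0.1875,-1],[0,0,0,-0.1875,-1],[0,0,0,-0.1875,-1],[0,0,0,-0.1875,-1],[0,0,0,-0.1875,-1],[0,0,0,-0.1875,-1],[0,4,-1.5,0,-1],[0,4,-1.5,0,-1]], grip_force=40)

```text
clock: 4.85
tcp_pos: [0.2367, -0.5039, 0.2312]
orientation: [0.552, 0.443, 0.551, -0.443]
wrist_force: [0.1, -1.3, 0.5]
finger_gap: 0.0854
```

```bash
cat > to.py <<'E'
import sys
from h import *
from scipy.spatial.transform import Rotation as Ro
s=env.get_state();q=s['orientation'];R=Ro.from_quat([q[1],q[2],q[3],q[0]]).as_matrix()
print('t',s['clock'],'tcp',np.round(s['tcp_pos'],4),'jaw',np.degrees(np.arctan2(R[1,1],R[0,1])).round(2),'F',np.round(s['wrist_force'],2),'gap',s['finger_gap'],'q',np.round(s['joint_pos'],2))
if len(sys.argv)>3: print('cm',(100*R.T@(np.array(list(map(float,sys.argv[1:4])))-s['tcp_pos'])).round(3))
E
python3 to.py .6125 -.251 .15
```

```text
t 4.85 tcp [ 0.2367 -0.5039  0.2312] jaw 12.51 F [ 0.1  -1.28  0.51] gap 0.08539521417307402 q [-1.28  0.28 -0.    1.29  0.    0.08]
cm [  8.122  42.161 -16.555]
```

servo_tool(moves=[[0,4.5,-1.8,0,-1],[0.5,5,-2,0,-1],[0.5,5,-2,0,-1],[1,5,-2,0,-1],[1,5,-2,0,-1],[1,5,-2,0,-1],[1,5,-2,0,-1],[1,4,-1.5,0,-1],[1,3,-1,0,-1],[0,0,0,0,-1]])

```text
clock: 6.1
tcp_pos: [0.6069, -0.2526, 0.1597]
orientation: [0.552, 0.441, 0.553, -0.441]
wrist_force: [-0.4, -0.2, 0.2]
finger_gap: 0.0856
```

```bash
python3 to.py .6125 -.251 .1; sed -i 's/^S=shot.*/S=shot("side");T=shot("top")/' cam2.py
python3 - <<'E'
exec(open('cam2.py').read().split("wx,wy=")[0].replace("range(4)","range(0)"))
x,y,z=env.get_state()['tcp_pos']
C=np.zeros((400,800,3),np.uint8)
tip=[np.c_[[x,x],[y,y],[z,z+.05]]]
cc=[np.c_[.6125+r*np.cos(t),-.251+r*np.sin(t),h+0*t] for h,r in((0,.018),(.058,.033))]
C[:,:400]=ov(S,235,100,100,100,4,tip+cc);C[:,400:]=ov(T,340,150,100,100,4,tip+cc);cv2.imwrite('pics/g1.png',C)
E
```

```text
t 6.1 tcp [ 0.6069 -0.2526  0.1597] jaw 12.8 F [-0.4  -0.16  0.2 ] gap 0.08564228278610074 q [-0.52  0.5   0.15  1.22  0.    0.83]
cm [ 5.972  0.588 -0.024]
wheel centre T [ 0.50035379 -0.00574431  0.06      ]
[]
```

View pics/g1.png

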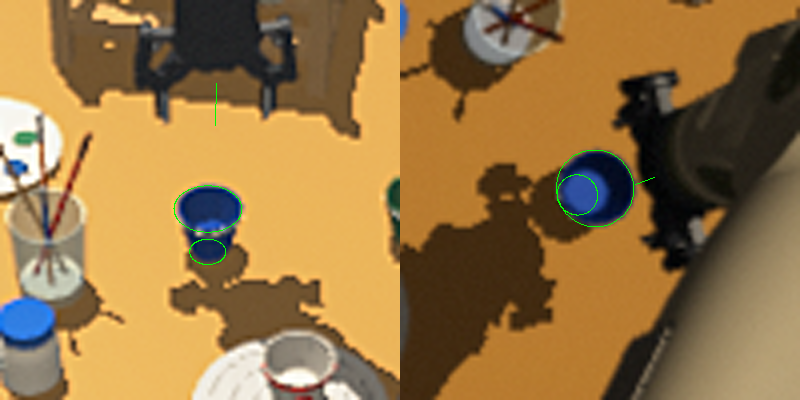

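servo_tool(moves=[[1,0.5,0,0,-1],[1.8,0.1,0,0,-1],[2,0,0,0,-1],[2,0,0,0,-1],[2,0,0,0,-1],[2,0,0,0,-1],[1,0,0,0,-1],[0.4,0,0,0,-1],[0,0,0,0,-1],[0,0,0,0,-1]])

```text
clock: 7.45
tcp_pos: [0.6122, -0.2536, 0.0402]
orientation: [0.552, 0.442, 0.551, -0.442]
wrist_force: [1.1, -0.2, -0.2]
finger_gap: 0.0853
```

```bash
python3 to.py .6125 -.251 .036;  cat > look.py <<'E'
import sys
exec(open('cam2.py').read().split("print('wheel")[0])
exec("t=np.linspace"+open('cam2.py').read().split("t=np.linspace")[1].split("wx,wy=")[0])
a=list(map(int,sys.argv[1:6]));C=np.zeros((400,800,3),np.uint8)
n=a[4];k=400//n
C[:n*k,:n*k]=ov(S,a[0],a[1],n,n,k,[]);C[:n*k,400:400+n*k]=ov(T,a[2],a[3],n,n,k,[]);cv2.imwrite('pics/'+sys.argv[6],C)
E
python3 look.py 245 110 345 150 80 g2.png
```

```text
t 7.45 tcp [ 0.6122 -0.2536  0.0402] jaw 12.6 F [ 1.06 -0.18 -0.22] gap 0.08532738668687795 q [-0.51  0.59 -0.01  0.97 -0.    0.84]
cm [ 0.418  0.084 -0.244]
```

View pics/g2.png

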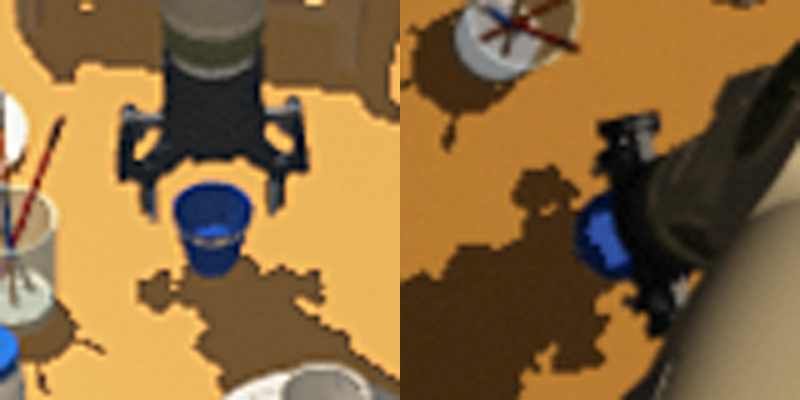

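servo_tool(moves=[[0.4,0.1,-0.25,0,-1],[0,0,0,0,-1],[0,0,0,0,0],[0,0,0,0,1],[0,0,0,0,1],[0,0,0,0,1],[0,0,0,0,1],[0,0,0,0,1],[0,0,0,0,1],[0,0,0,0,1]], grip_force=30)

```text
clock: 8.8
tcp_pos: [0.6122, -0.2508, 0.0359]
orientation: [0.552, 0.442, 0.552, -0.442]
wrist_force: [-2.8, 0.1, 6.1]
finger_gap: 0.0635
```

```bash
python3 to.py .6125 -.251 .036; python3 look.py 245 110 345 150 80 g3.png
```

```text
t 8.8 tcp [ 0.6122 -0.2508  0.0359] jaw 12.6 F [-2.78  0.06  6.09] gap 0.0634647508461917 q [-0.51  0.59 -0.02  0.96 -0.    0.84]
cm [-0.009  0.028  0.029]
```

View pics/g3.png

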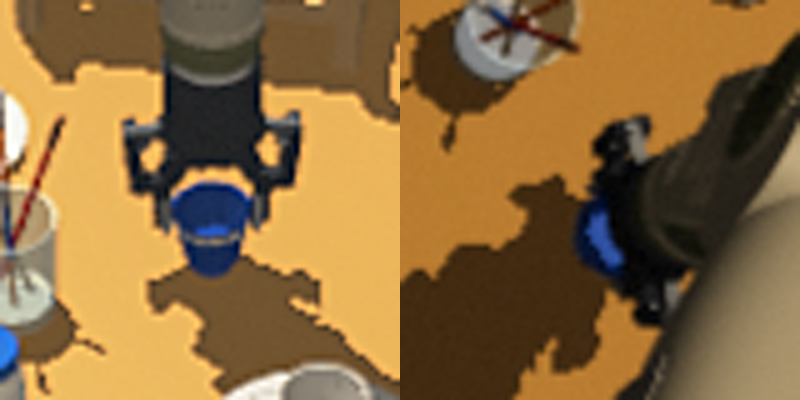

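servo_tool(moves=[[-0.5,0,0,0,1],[-1,0,0,0,1],[-1.5,0,0,0,1],[-2,0,0,0,1],[-2.5,0,0,0,1],[-2.5,0,0,0,1],[-2.5,0,0,0,1],[-1.5,0,0,0,1],[0,0,0,0,1],[0,0,0,0,1]])

```text
clock: 10.15
tcp_pos: [0.6117, -0.2503, 0.1744]
orientation: [0.551, 0.442, 0.552, -0.442]
wrist_force: [-0.4, 0.3, -1.9]
finger_gap: 0.0631
```

```bash
python3 to.py .499 -.011 .19; python3 look.py 245 90 345 150 80 g4.png
```

```text
t 10.15 tcp [ 0.6117 -0.2503  0.1744] jaw 12.61 F [-0.41  0.29 -1.85] gap 0.06309898613429717 q [-0.51  0.5   0.19  1.26 -0.    0.84]
cm [ -1.535  -5.773 -25.815]
```

View pics/g4.png

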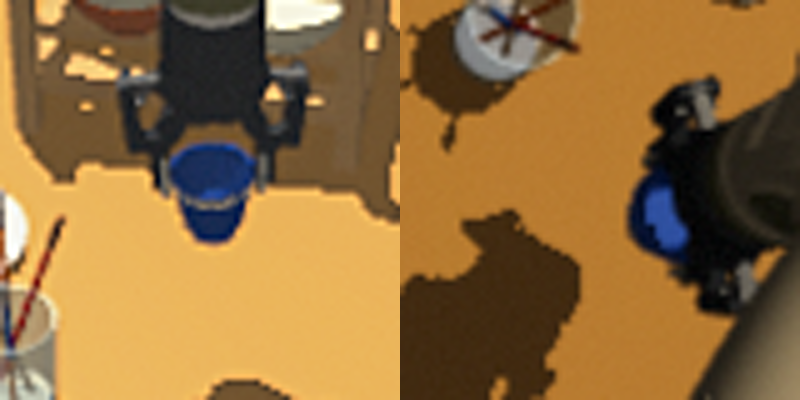

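servo_tool(moves=[[-0.5,-0.3,-1.5,0,1],[-1,-0.7,-3,0,1],[0,-0.8,-3.5,0,1],[0,-0.8,-3.5,0,1],[0,-0.8,-3.5,0,1],[0,-0.8,-3.5,0,1],[0,-0.7,-3,0,1],[0,-0.6,-2.5,0,1],[0,-0.3,-1.3,0,1],[0,0,0,0,1]])

```text
clock: 11.5
tcp_pos: [0.4998, -0.0156, 0.1905]
orientation: [0.552, 0.442, 0.552, -0.442]
wrist_force: [0.4, -0.4, -1.0]
finger_gap: 0.0636
```

```bash
python3 to.py .499 -.011 .16; python3 look.py 260 135 285 185 80 g5.png
```

```text
t 11.5 tcp [ 0.4998 -0.0156  0.1905] jaw 12.69 F [ 0.37 -0.44 -0.98] gap 0.0635503122127447 q [-0.19  0.19 -0.22  1.16 -0.    1.16]
cm [ 3.045  0.019 -0.463]
```

View pics/g5.png

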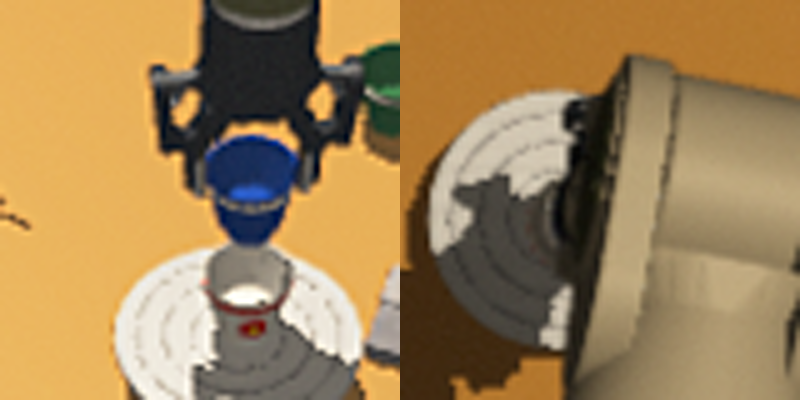

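Run:
```python
exec(open('cam2.py').read().split("print('wheel")[0])
exec("t=np.linspace"+open('cam2.py').read().split("t=np.linspace")[1].split("wx,wy=")[0])
x,y,z=env.get_state()['tcp_pos']
cv=cupc(x,y,z-.036)+cupc(.499,-.011,.06)+[ring(.499,-.006,.06,.088)]
cv2.imwrite('pics/g6.png',ov(S,275,135,60,70,8,cv))
```

```text
(no output)
```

View pics/g6.png

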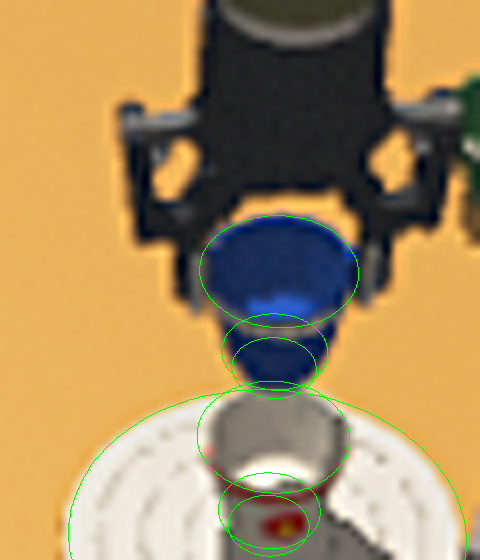

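servo_tool(moves=[[0,-0.1,-0.5,0,1],[0.5,0,0,0,1],[1,0,0,0,1],[1,0,0,0,1],[0.8,0,0,0,1],[0.8,0,0,0,1],[0.4,0,0,0,1],[0.2,0,0,0,1],[0,0,0,0,1],[0,0,0,0,1]])

```text
clock: 12.95
tcp_pos: [0.4985, -0.0117, 0.1436]
orientation: [0.552, 0.442, 0.552, -0.442]
wrist_force: [0.5, 0.0, -1.9]
finger_gap: 0.0631
```

```bash
python3 to.py .4975 -.010 .116
python3 - <<'E'
exec(open('cam2.py').read().split("print('wheel")[0])
exec("t=np.linspace"+open('cam2.py').read().split("t=np.linspace")[1].split("wx,wy=")[0])
cv2.imwrite('pics/g7.png',ov(S,275,145,60,70,8,[]))
E
```

```text
t 12.95 tcp [ 0.4985 -0.0117  0.1436] jaw 12.61 F [ 0.53  0.03 -1.88] gap 0.06307087844049912 q [-0.18  0.21 -0.31  1.05 -0.    1.17]
cm [ 2.758 -0.057 -0.189]
```

View pics/g7.png

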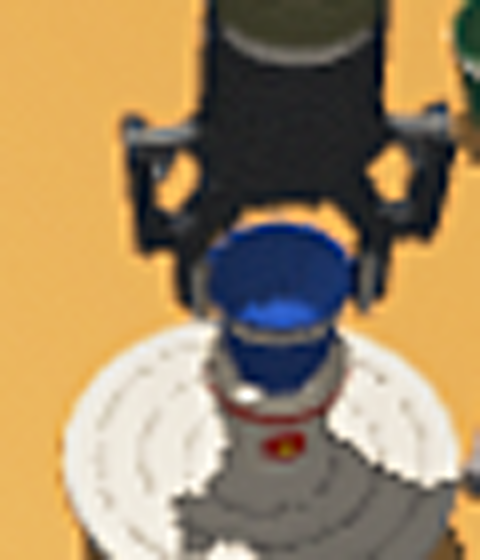

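servo_tool(moves=[[0.3,-0.05,-0.15,0,1],[0.3,0,0,0,1],[0.3,0,0,0,1],[0.3,0,0,0,1],[0.3,0,0,0,1],[0.2,0,0,0,1],[0.2,0,0,0,1],[0,0,0,0,1],[0,0,0,0,1],[0,0,0,0,1]])

```text
clock: 14.3
tcp_pos: [0.4975, -0.0103, 0.1244]
orientation: [0.552, 0.442, 0.552, -0.442]
wrist_force: [-0.5, -1.1, -1.1]
finger_gap: 0.0632
```

```bash
python3 to.py .4975 -.010 .116
```

```text
t 14.3 tcp [ 0.4975 -0.0103  0.1244] jaw 12.6 F [-0.51 -1.06 -1.12] gap 0.06321870781988612 q [-0.18  0.23 -0.34  1.   -0.    1.17]
cm [ 0.839  0.008 -0.032]
```

No contact force yet; continue slowly.

servo_tool(moves=[[0.2,0,0,0,1],[0.2,0,0,0,1],[0.1,0,0,0,1],[0.1,0,0,0,1],[0,0,0,0,1],[0,0,0,0,1],[0,0,0,0,1],[0,0,0,0,1],[0,0,0,0,1],[0,0,0,0,1]])

```text
clock: 15.55
tcp_pos: [0.4974, -0.0103, 0.1183]
orientation: [0.552, 0.442, 0.552, -0.442]
wrist_force: [-0.6, -0.7, -1.1]
finger_gap: 0.0633
```

```bash
python3 to.py .4975 -.010 .116
python3 - <<'E'
exec(open('cam2.py').read().split("print('wheel")[0])
exec("t=np.linspace"+open('cam2.py').read().split("t=np.linspace")[1].split("wx,wy=")[0])
cv2.imwrite('pics/g8.png',ov(S,275,150,60,70,8,[]))
E
```

```text
t 15.55 tcp [ 0.4974 -0.0103  0.1183] jaw 12.61 F [-0.64 -0.66 -1.05] gap 0.06330390322774297 q [-0.18  0.23 -0.35  0.99 -0.    1.17]
cm [ 0.227  0.019 -0.028]
```

View pics/g8.png

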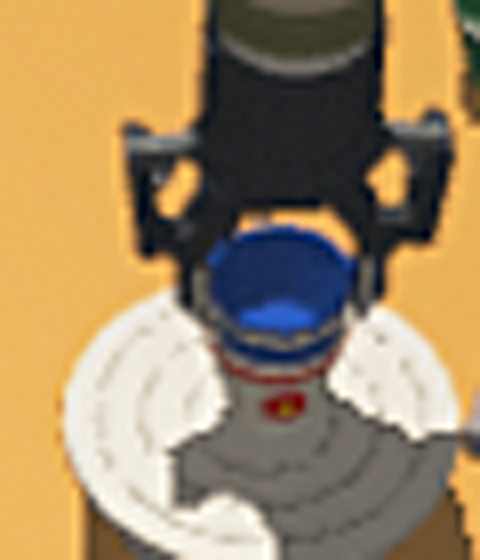

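servo_tool(moves=[[0.1,0,0,0,1],[0,0,0,0,1],[0,0,0,0,0],[0,0,0,0,-0.5],[0,0,0,0,-1],[0,0,0,0,-1],[0,0,0,0,-1],[0,0,0,0,-1],[0,0,0,0,-1],[0,0,0,0,-1]])

```text
clock: 16.9
tcp_pos: [0.4974, -0.0103, 0.1173]
orientation: [0.552, 0.442, 0.552, -0.442]
wrist_force: [0.6, -0.6, -0.1]
finger_gap: 0.0855
```

```bash
python3 to.py .4975 -.010 .091
cat > g.py <<'E'
import sys
exec(open('cam2.py').read().split("print('wheel")[0])
exec("t=np.linspace"+open('cam2.py').read().split("t=np.linspace")[1].split("wx,wy=")[0])
x,y=float(sys.argv[1]),float(sys.argv[2])
im=ov(S,275,150,50,70,8,[]);im2=ov(S,275,150,50,70,8,cupc(x,y,.06)+[ring(x,y,.138,.033)]);cv2.imwrite('pics/'+sys.argv[3],np.hstack([im,im2]))
E
python3 g.py .4965 -.010 g9.png
```

```text
t 16.9 tcp [ 0.4974 -0.0103  0.1173] jaw 12.6 F [ 0.61 -0.62 -0.08] gap 0.08551246622590465 q [-0.18  0.23 -0.35  0.99 -0.    1.17]
cm [ 2.626  0.016 -0.028]
```

View pics/g9.png

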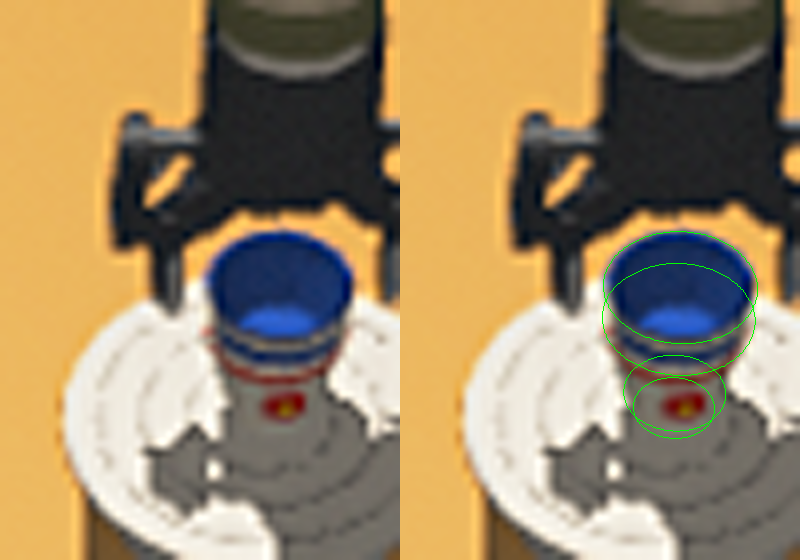

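servo_tool(moves=[[0.5,0,0,0,-1],[0.8,0,0,0,-1],[0.8,0,0,0,-1],[0.4,0,0,0,-1],[0.1,0,0,0,-1],[0,0,0,0,-1],[0,0,0,0,-0.3],[0,0,0,0,0.2],[0,0,0,0,1],[0,0,0,0,1]], grip_force=40)

```text
clock: 18.25
tcp_pos: [0.498, -0.0103, 0.0923]
orientation: [0.552, 0.442, 0.551, -0.442]
wrist_force: [-1.2, 0.2, 5.1]
finger_gap: 0.0633
```

servo_tool(moves=[[0,0,0,0,1],[0,0,0,0,1],[0,0,0,0,1],[0,0,0,0,1],[0,0,0,0,1],[0,0,0,0,1],[0,0,0,0,1],[0,0,0,0,1],[0,0,0,0,1],[0,0,0,0,1]], grip_force=60)

```text
clock: 19.5
tcp_pos: [0.498, -0.0103, 0.0925]
orientation: [0.552, 0.442, 0.551, -0.442]
wrist_force: [-1.6, 0.9, 5.8]
finger_gap: 0.0627
```

```bash
python3 to.py .4975 -.010 .091; python3 g.py .4965 -.010 g10.png
```

```text
t 19.5 tcp [ 0.498  -0.0103  0.0925] jaw 12.62 F [-1.56  0.89  5.78] gap 0.06271855952938314 q [-0.18  0.25 -0.39  0.92  0.    1.17]
cm [ 0.149 -0.041 -0.044]
```

View pics/g10.png

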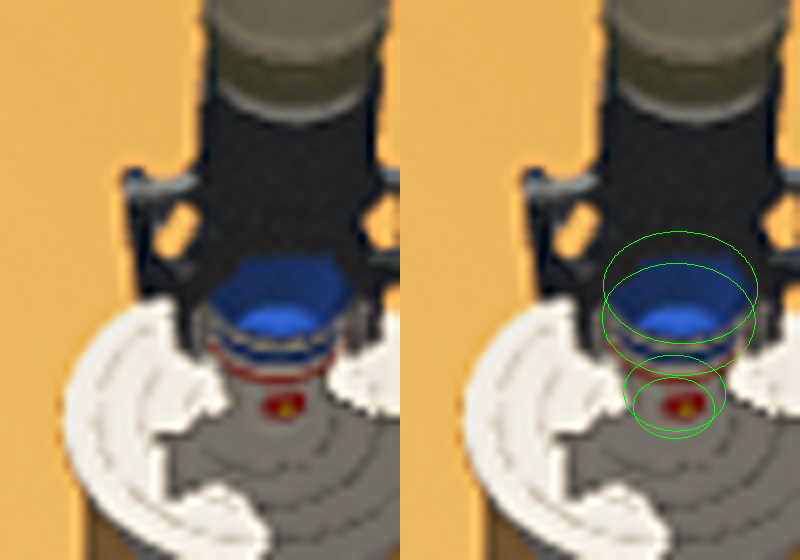

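servo_tool(moves=[[-0.2,0,0,0,1],[-0.3,0,0,0,1],[-0.4,0,0,0,1],[-0.6,0,0,0,1],[-0.8,0,0,0,1],[-1,0,0,0,1],[-1,0,0,0,1],[-1,0,0,0,1],[0,0,0,0,1],[0,0,0,0,1]])

```text
clock: 20.85
tcp_pos: [0.4973, -0.0103, 0.1442]
orientation: [0.552, 0.442, 0.552, -0.442]
wrist_force: [0.2, 0.1, -2.6]
finger_gap: 0.0629
```

```bash
python3 to.py .4975 -.010 .2; python3 g.py .4965 -.010 g11.png
```

```text
t 20.85 tcp [ 0.4973 -0.0103  0.1442] jaw 12.6 F [ 0.24  0.08 -2.64] gap 0.06291350630915032 q [-0.18  0.21 -0.31  1.05 -0.    1.17]
cm [-5.584  0.028 -0.023]
```

View pics/g11.png

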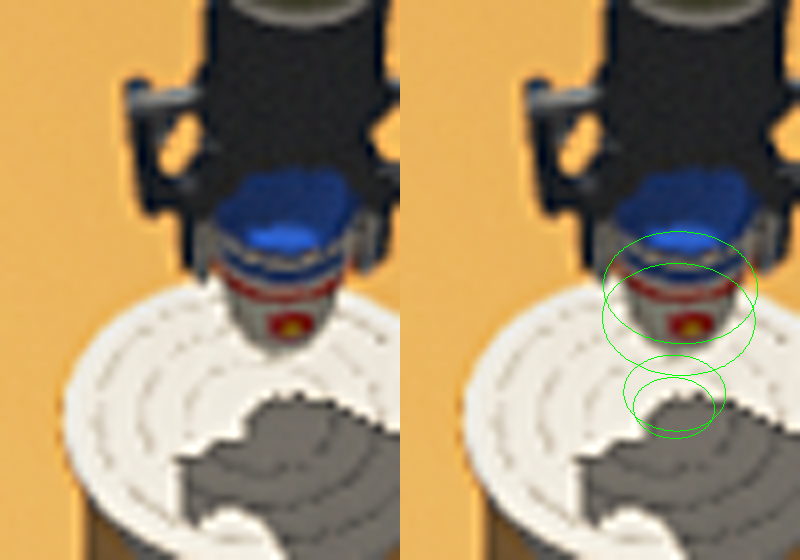

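servo_tool(moves=[[-1,0.2,-1,0,1],[-1,0.4,-2,0,1],[-1,0.8,-3.3,0,1],[-1,0.8,-3.3,0,1],[-1,0.8,-3.3,0,1],[-1,0.8,-3.3,0,1],[-1,0.8,-3.3,0,1],[-0.6,0.8,-3.3,0,1],[-0.4,0.6,-2.5,0,1],[0,0.3,-1.3,0,1]])

```text
clock: 22.2
tcp_pos: [0.5006, 0.2648, 0.2248]
orientation: [0.552, 0.442, 0.552, -0.441]
wrist_force: [0.4, 0.2, -1.8]
finger_gap: 0.0623
```

servo_tool(moves=[[0,0,0,0.06,1],[0,0,0,0.06,1],[0,0,0,0.06,1],[0,0,0,0.047,1],[0,0,0,0,1],[0,0,0,0,1],[0,0,0,0,1],[0,0,0,0,1],[0,0,0,0,1],[0,0,0,0,1]])

```text
clock: 23.45
tcp_pos: [0.5008, 0.263, 0.2242]
orientation: [-0.498, -0.502, -0.498, 0.502]
wrist_force: [0.3, -0.3, -2.2]
finger_gap: 0.063
```

```bash
python3 to.py .501 .263 .2245
cat > f.py <<'E'
import sys
exec(open('cam2.py').read().split("print('wheel")[0])
exec("t=np.linspace"+open('cam2.py').read().split("t=np.linspace")[1].split("wx,wy=")[0])
x,y,z=env.get_state()['tcp_pos']; z-=.0325
c=cupc(x,y,z)+[ring(x,y,z+.078,.033)]
im=ov(S,270,170,66,75,8,[]);im=im[:,:400];im2=ov(S,270,170,66,75,8,c)[:,:400];cv2.imwrite('pics/'+sys.argv[1],np.hstack([im,im2]))
cv2.imwrite('pics/w'+sys.argv[1],np.vstack([S['pixels'],])) ; cv2.imwrite('pics/t'+sys.argv[1],T['pixels'])
print(proj(S,[[x,y,z],[x,y+.026,z+.03],[x,y,z+.058]]),[ (a['location'],a['conf']) for a in models.pinpoint('flower',S)],[ (a['location'],a['conf']) for a in models.pinpoint('white_cup',S)])
E
python3 f.py f1.png
```

```text
t 23.45 tcp [0.5008 0.263  0.2242] jaw -0.4 F [ 0.32 -0.29 -2.19] gap 0.06296632949878442 q [ 0.34  0.3   0.01  1.28 -0.    1.92]
cm [-0.025  0.017  0.003]
[[298.04568302 238.6415651 ]
 [297.06375876 239.46339554]
 [298.44667403 226.54480994]] [([296.7, 237.8], 0.47)] [([300.9, 238.9], 0.66)]
```

View pics/f1.png

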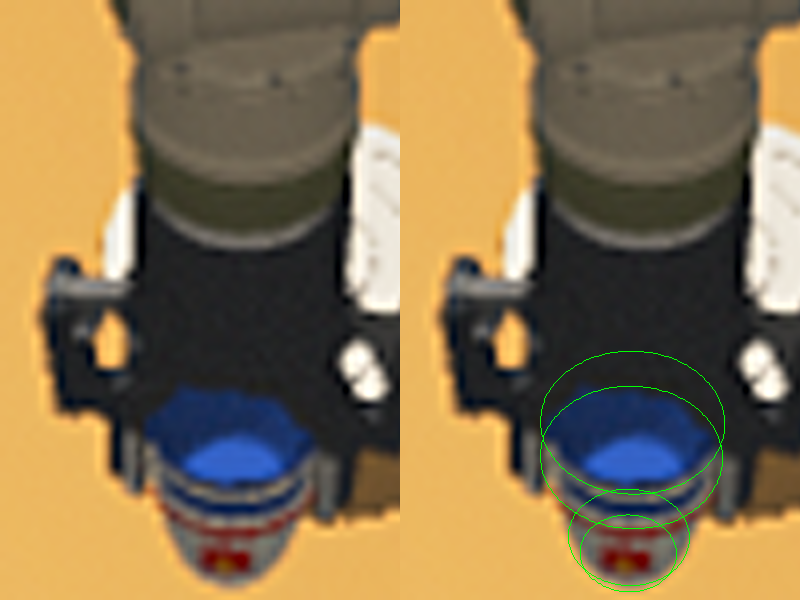

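View pics/wf1.png

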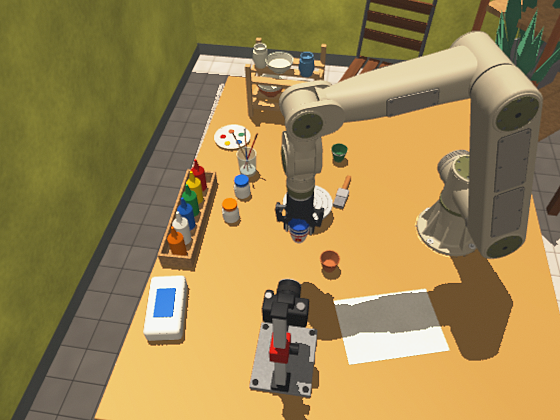

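View pics/tf1.png

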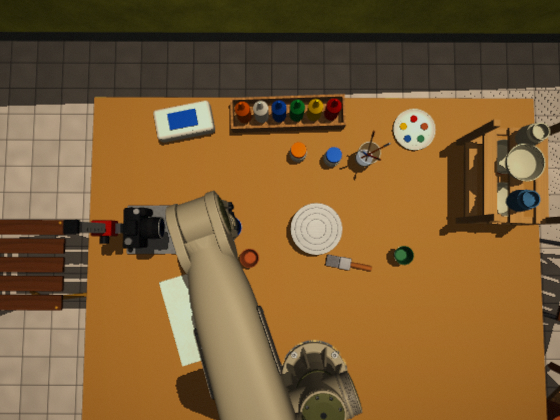

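Run:
```python
from h import *
S=shot('side');im=S['pixels'].astype(float);b,g,r=im[...,0],im[...,1],im[...,2]
w=np.clip(r-1.8*np.maximum(b,0)-0,0,None)*(r-g*1.4>30)
sub=w[237:245,290:306];print((sub>0).astype(int))
yy,xx=np.mgrid[237:245,290:306];print('flower',(sub*xx).sum()/sub.sum(),(sub*yy).sum()/sub.sum())
for row in range(232,243): print(row,[tuple(int(v) for v in im[row,c]) for c in range(288,294)],'|',[tuple(int(v) for v in im[row,c]) for c in range(304,312)]) if row in(234,236,238,240) else None
cv2.imwrite('pics/f2.png',cv2.resize(S['pixels'][205:250,275:325],None,fx=13,fy=13,interpolation=cv2.INTER_NEAREST))
```

```text
[[0 0 0 0 0 0 0 0 0 0 0 0 0 0 0 0]
 [0 0 0 0 0 0 0 0 0 0 0 0 0 0 0 0]
 [0 0 0 0 0 1 1 1 1 1 1 0 0 0 0 0]
 [0 0 0 0 0 1 1 0 1 1 1 0 0 0 0 0]
 [0 0 0 0 0 0 0 0 0 0 0 0 0 0 0 0]
 [0 0 0 0 0 0 0 0 0 0 0 0 0 0 0 0]
 [0 0 0 0 0 0 0 0 0 0 0 0 0 0 0 0]
 [0 0 0 0 0 0 0 0 0 0 0 0 0 0 0 0]]
flower 298.0334605883674 239.42780148214686
234 [(95, 186, 239), (98, 196, 250), (86, 137, 185), (47, 51, 96), (63, 67, 110), (97, 113, 130)] | [(96, 102, 118), (74, 86, 128), (48, 50, 108), (63, 90, 131), (62, 113, 156), (55, 78, 100), (78, 76, 75), (65, 79, 94)]
236 [(95, 184, 236), (95, 187, 241), (95, 168, 228), (93, 119, 142), (100, 106, 102), (92, 99, 111)] | [(65, 72, 108), (92, 96, 101), (98, 123, 144), (96, 177, 237), (97, 192, 246), (96, 189, 245), (96, 190, 247), (99, 192, 247)]
238 [(96, 185, 236), (96, 185, 237), (96, 189, 242), (94, 169, 230), (95, 120, 145), (99, 105, 104)] | [(98, 102, 101), (95, 120, 144), (94, 173, 234), (94, 187, 241), (92, 182, 236), (94, 181, 235), (93, 181, 235), (94, 182, 235)]
240 [(96, 184, 236), (97, 184, 236), (94, 184, 237), (94, 188, 241), (96, 169, 228), (99, 131, 160)] | [(95, 142, 186), (96, 180, 239), (95, 186, 240), (93, 182, 236), (93, 182, 235), (93, 180, 235), (94, 181, 235), (95, 183, 236)]
```

View pics/f2.png

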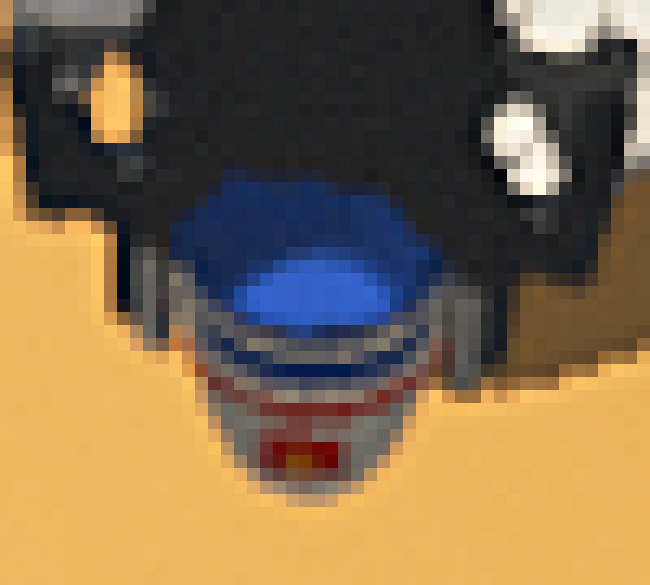

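```bash
python3 - <<'E'
from h import *
S=shot('side');T=shot('top')
print(proj(S,[.499,.463,.25]),proj(T,[.499,.463,.25]))
s=np.array([[291.9,288.2],[290.4,286.7],[291.2,288.5],[289.7,286.5],[289.7,287.1]]);t=np.array([[164.8,228.9],[159.5,229.8],[163.2,229.3],[160.6,228.9],[161.4,228.7]])
print(s.mean(0),t.mean(0),tri(S,s.mean(0),T,t.mean(0)))
for n in('blue_cup','white_cup','flower'): print(n,[(a['location'],round(a['conf'],2)) for a in models.pinpoint(n,S)])
E
python3 to.py
```

```text
[[289.08765332 285.25320079]] [[161.0283975  227.68732914]]
[290.58 287.4 ] [161.9  229.12] (array([0.49495299, 0.46323856, 0.24070557]), [np.float64(4.260362452729482e-05), np.float64(4.260362452739341e-05)])
blue_cup [([302.2, 234.0], 0.58)]
white_cup [([298.2, 238.4], 0.67), ([335.7, 159.6], 0.39)]
flower [([306.7, 213.6], 0.73), ([298.2, 236.1], 0.48)]
t 23.95 tcp [0.5008 0.263  0.2242] jaw -0.4 F [ 0.46 -0.18 -2.06] gap 0.06260579743401405 q [ 0.34  0.3   0.01  1.28 -0.    1.92]
```

Run:
```python
from h import *
print(order.hand_in())
```

```text
the job is handed in; nothing more can be done
None
```

The job is handed in. The blue cup was lowered into the white cup and let go. The pair was then lifted together and turned about 13° to bring the flower round. The robot is still holding it in front of the camera, at about 24 s of the 64 s allowed.

**Position:** the pair's axis is at about (0.501, 0.263), 20 cm from the lens I measured at (0.499, 0.463, 0.250). The white rim is at about z 0.250, level with the lens.

**Seating:** after release, the blue rim sat where it should for fully home. In the air, the wrist carried 2.1–2.6 N, the weight of both cups, and the grip held at 63 mm.

**Flower and uprightness:** the flower is about 1° off the lens direction. The fingers are at right angles to it and clear of it. From the side, the pair stands straight. I saw no sign of a tilt towards or away from the camera, but that view shows it less well.

**Other things:** the green and clay cups, jars, brush and brush glass look unmoved in the last top picture.

**A check that disagreed:** the network's averaged lens point came out about 9 mm lower and 4 mm to the side (z 0.241, x 0.495). I used my own fit of the lens ring in both pictures, because the network also put things on the table too low. I expect about 2 mm of uncertainty from the camera calibration.

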